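# Load the test nests in order

## Robot

A 6-joint arm with a two-finger parallel gripper is mounted at the origin on the work surface. World frame = base frame: x ahead of the robot, y to its left, z up, the work surface at z = 0. Lengths are in mm, angles in rad, forces in N, time in s.
With the tool pointing down it reaches from about 275 to 875 mm from the base axis. Payload 12.5 kg.
Tool frame: the origin (TCP) lies at the very end of the fingers, on their centre line; the grasp point (between the pads) lies 19 mm behind it; z points along the fingers, y is the line along which they close (so a half turn about z gives the same grasp; the last joint's range is limited). The gripper opens to 85 mm and grips with 20 to 120 N. Pads are 22 mm wide; open, the fingers measure 114 mm over their backs; the gripper's body (76 mm by 85 mm) begins 54 mm behind the grasp point. The pads swing forward as they close: fully open they stand 13 mm farther back than shut.
Start: joints at [-1.251, 0.351, 1.652, -0, 1.139, -0.085], TCP at [216.626, -505.527, 200.39] pointing down, gripper open.
Joint ranges: [-2.75, 2.75], [-0.79, 2.1], [0.01, 2.65], [-1.57, 4.71], [0.07, 3.14], [-2.87, 2.87]. Speed limits (rad/s): [2.22, 2.22, 2.79, 3.14, 3.14, 3.14].

## Interface

Orientations are given as a rotation vector (axis times angle).
In Python, from plant import * gives the robot as it stands. The module is installed in compiled form; this text tells all that it offers.
- The arm moves only by the tool servo_tool, never from a script. Its argument "increments" is a list of rows, each a list of 3 entries, a list of its own where there are three numbers: the shift along the tool's x, y, z in mm, then the turn, a rotation vector about the tool's x, y, z in degrees, then the opening, from -1 (shut) to 1 (fully open). A call has 1 to 20 rows; each row is the pose to reach, as a shift and turn from the pose commanded when the call began, along the tool's axes at that moment; what a row does not reach only later rows make up. A row lasts 1/8 s, in which the tool goes at most 62.5 mm and 10.7 degrees, less where a joint would pass 70% of its speed; a pose out of reach is approached as far as the arm can. A call with a gripper value outside its range is refused whole. The fingers move at their own pace and stop on an object; "newtons" is the grip in N (left out, the last holds). Time passes only in rows, so rows that repeat a pose let the fingers close. It gives the time, the measured TCP pose, the force, the opening and the grip force at its end, in the units of the state.
- observe(): the state, without advancing time (a new reading comes with each control period).
- snapshot(name): name is "scene" or "top" or "wrist"; returns the picture (400x640x3 uint8, red, green, blue); there is no depth.
- calibration(name): a dict with "K" (3x3 intrinsics, pixels), "position" and "rotation" of the camera in the world. Camera axes: x right, y down, z forward; pixel columns grow to the right and rows downward; lengths in mm; the calibration is good to about 2 mm. A picture is of the moment at which its call begins: read the wrist's pose just before it. calibration takes no time and is no camera call; for the wrist camera it gives the pose at the moment of the call.
- close_job(): hands the job in; it is judged then, once.
Trained networks look in the newest picture that a camera, given by its name, has taken for a name from the list of things; names that differ only in an ending like _2 or _b are one class to them, and where a whole thing is asked for, a point or a joint stands for the part that bears it (a point fixed in the world has none). Each returns a list of dicts, best first, with "score" (0 to 1); they miss things now and then, are a little off and sometimes report something else, mostly with a low value. They report only what shows in the picture. A call takes as long as a camera call.
- silhouettes(thing, camera): "region" (400x640 bool, what is visible of it) and "location" ([row, column] in pixels, amid what is visible of it).
The state is a dict: "clock": time; "joints": joint angles; "dq": joint speeds; "tau": joint torques, N m; "eef_pos": TCP position; "ee_rot": TCP orientation; "ft_force": force on the tool from outside, world axes, zero at the start; "moment": the same for the moment, N m; "gripper_width": finger opening in mm; "grip_force": force on a finger pad.
Only numpy, scipy, OpenCV 4.12 (cv2) and the standard library are available. Lean on these libraries where they do the work, as an engineer would, in place of code of your own. Each camera call takes 0.05 s, during which the arm holds its last target. There are 200 camera calls.

## Task

The nests of the device test fixture are numbered by the white dots on their end blocks, and nest one is already loaded. Load the short carrier into nest two first, and only then the long carrier into nest three: lay each flat in its channel and slide it under the bridge until it is fully home against the stop, then let go. Leave the loaded carrier in nest one and the other things on the bench where they are.

Things in the scene. Friction and masses are not known exactly. Their poses are not given: they have to be found in the camera images.
- short_carrier: Loose. Brass sled 90 long (x), 44 wide, 12 thick; on its middle an aluminium housing block 40 long, 30 wide (y), from 12 to 52 above the underside: grip across the 30 width. Five dark cooling slots across the housing's top. Origin: centre of the underside; x along the sled, z up. Ends alike: either may lead. About 220 g, varies.
- long_carrier: Loose. Brass sled 130 long (x), 44 wide, 12 thick; on its middle an aluminium housing block 70 long, 30 wide (y), from 12 to 52 above the underside: grip across the 30 width. A dark round window on the housing's top. Origin: centre of the underside; x along the sled, z up. Ends alike: either may lead. About 320 g, varies.
- loaded_carrier: Loose, already home in nest one: brass sled 110 x 44 x 12 with a black round barrel 32 across, top 42 above the underside. Origin: centre of the sled's underside. Leave it.
- nest_one: Fixed aluminium nest with one raised white dot (14 across) on top of the black block at its +x end. Channel open above and at its -x end: 170 long, 52 wide, floor 6 thick, side rails 9 above the floor. Nest 200 (x) x 72 (y). Origin: centre of its underside, 10 above the table; x along the channel to the stop, z up.
- nest_two: Fixed aluminium nest with two raised white dots on top of the black block at its +x end. Channel open above and at its -x end: 170 long, 52 wide, floor 6 thick, side rails 9 above the floor. Nest 200 (x) x 72 (y). Origin: centre of its underside, 10 above the table; x along the channel to the stop, z up.
- nest_three: Fixed aluminium nest with three raised white dots on top of the black block at its +x end. Channel open above and at its -x end: 170 long, 52 wide, floor 6 thick, side rails 9 above the floor. Nest 200 (x) x 72 (y). Origin: centre of its underside, 10 above the table; x along the channel to the stop, z up.
- nest_two_stop (a point): On nest two's channel middle line, at floor level (16 above the table), on the face of the black stop block (70 along x from the nest's origin). Axes as the nest. From the stop's face a bridge reaches 15 back over the channel, 18 to 28 above the floor: a sled must be slid in under it.
- nest_three_stop (a point): On nest three's channel middle line, at floor level (16 above the table), on the face of the black stop block (70 along x from the nest's origin). Axes as the nest. From the stop's face a bridge reaches 15 back over the channel, 18 to 28 above the floor: a sled must be slid in under it.
- fixture: Fixed dark plate 250 (x) x 320 (y) x 10 that carries the three parallel nests side by side at 100 spacing, in an order that varies. Origin: centre of its underside, on the table; x along the channels towards the stops.
- mouse: Bystander: white computer mouse, 60 x 105 x 31. Origin: centre of its underside.
- bottle: Bystander: white bottle with black cap, 56 across, 130 high. Origin: centre of its underside.
- screwdriver: Bystander: screwdriver with black handle, 180 long, lying. Origin: underside, near mid-length; x along it.
- jar: Bystander: low amber glass jar, 64 across, 50 high. Origin: centre of its underside.

How it is judged:
By the outcome, as a careful person would: the job done as asked, in the order asked, and still so for the second after the job is handed in, with the robot touching nothing.
It also fails if it takes over 64 s, if anything falls off the work surface, if the arm or the gripper's body presses on something with over 40 N, if the wrist force passes 120 N, or if a joint passes its speed limit or range.

## Working session

There is one attempt and no reset: what is moved stays moved. The work goes in short steps, Python scripts to look and compute and a tool call to move; the robot and the scene stay as the last step left them, time stands still between calls to the robot, and variables do not carry over. Pictures are saved under pics/ and viewed, at most 10 in all, crops included, and the job is handed in when it is done.

Besides the shell and the picture viewer there is one more tool, called after "Emit:" by a JSON object that holds its "api" and its "payload", one argument or row to a line. servo_tool: Moves the arm, as the interface text tells. Its arguments: {"type":"object","properties":{"increments":{"type":"array"},"newtons":{"type":"number"}},"required":["increments"]}

```bash
mkdir -p pics; cat > h.py <<'E'
from plant import *
import numpy as np, cv2
from scipy.spatial.transform import Rotation as R
def ray(c,uv):
    K=np.array(c["K"]);Rm=np.array(c["rotation"])
    if Rm.shape!=(3,3): Rm=R.from_rotvec(Rm.ravel()).as_matrix()
    d=Rm@np.linalg.solve(K,np.array([uv[0],uv[1],1.]));return np.array(c["position"]),d
def atz(c,uv,z):
    p,d=ray(c,uv);return p+d*(z-p[2])/d[2]
E
python3 - <<'E'
from h import *
np.set_printoptions(precision=1,suppress=True)
for n in("top","scene"):
    im=snapshot(n);c=calibration(n);print(n,np.array(c["position"]),np.array(c["rotation"]).round(3).tolist(),np.array(c["K"])[0,0])
    cv2.imwrite(f"pics/{n}1.png",im[:,:,::-1])
    if n=="top":
      for t in("short_carrier","long_carrier","loaded_carrier","nest_one","nest_two","nest_three","mouse","bottle","screwdriver","jar"):
        for d in silhouettes(t,n)[:2]:
            g=d["region"].astype(np.uint8);ys,xs=np.nonzero(g)
            if len(xs)<5: continue
            r=cv2.minAreaRect(np.c_[xs,ys].astype(np.float32))
            print(t,round(d["score"],2),d["location"],np.array(r[0]),np.array(r[1]),round(r[2],1),atz(c,r[0],10))
E
```

```text
top [ 380.9  -17.5 1409.8] [-2.135, 2.139, -0.144] 519.5502555680006
short_carrier 0.56 [289.7, 226.8] [227.9 290.1] [34.7 18.2] 76.0 [383.7 267.   10. ]
long_carrier 0.92 [216.8, 217.8] [215.4 218. ] [18.7 48.1] 20.0 [578.5 306.6  10. ]
loaded_carrier 0.94 [215.0, 361.9] [362.  216.7] [16.3 36. ] 4.1 [581.  -93.2  10. ]
nest_one 0.63 [224.5, 369.2] [361.9 219.6] [27.4 76.3] 4.3 [573. -93.  10.]
nest_two 0.61 [223.5, 437.4] [436.1 224.7] [29.1 76.2] 4.0 [ 558.4 -293.3   10. ]
nest_three 0.95 [224.0, 400.8] [399. 222.] [29.3 75.8] 3.5 [ 566.  -193.2   10. ]
nest_three 0.59 [223.7, 386.0] [398.7 224.1] [120.4  93.3] 3.7 [ 560.2 -192.3   10. ]
mouse 0.94 [158.9, 252.7] [253.2 159.3] [38.1 21.5] 2.9 [742.6 206.5  10. ]
bottle 0.94 [219.4, 510.7] [510.4 221.6] [21.5 31.9] 71.6 [ 566.5 -493.8   10. ]
jar 0.97 [238.7, 145.8] [144.  235.5] [23. 28.] 90.0 [531.  500.1  10. ]
scene [1265.3  486.5  670. ] [-1.088, -2.254, 1.098] 397.6221664508349
```

View pics/top1.png

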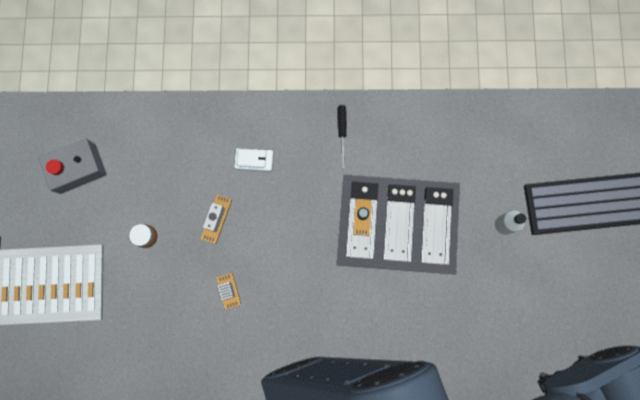

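View pics/scene1.png

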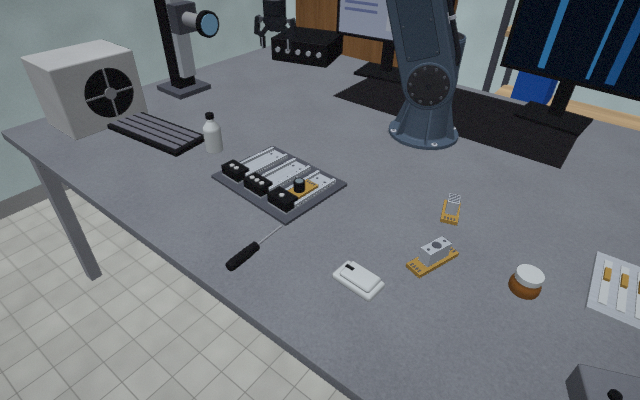

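The top view shows nest one (one dot, ~361,219, loaded), nest three in the middle (~399,222) and nest two at right (~436,225). The short carrier with slots is at ~(228,290) and the long one with the window at ~(215,218). The networks agree with this. Next I work out the fixture and carrier yaws and the first move.

```bash
cat >> h.py <<'E'
np.set_printoptions(precision=1,suppress=True)
def toolyaw(Rm): return np.degrees(np.arctan2(Rm[1,0],Rm[0,0]))
def go(p,yaw=None,near=True):
    """world target -> shift in tool axes, turn; yaw = carrier x direction (deg), mod 180, tool x along it"""
    s=observe();Rm=R.from_rotvec(s["ee_rot"]).as_matrix();p=np.array(p,float)
    sh=Rm.T@(p-s["eef_pos"]);o=[sh]
    if yaw is not None:
        d=(yaw-toolyaw(Rm)+90)%180-90
        y=np.radians(toolyaw(Rm)+d)
        Rt=np.array([[np.cos(y),np.sin(y),0],[np.sin(y),-np.cos(y),0],[0,0,-1]])
        o.append(np.degrees(R.from_matrix(Rm.T@Rt).as_rotvec()))
    print("shift",sh,"turn",o[1:])
E
python3 - <<'E'
from h import *
s=observe();Rm=R.from_rotvec(s["ee_rot"]).as_matrix();print(Rm,toolyaw(Rm),s["clock"])
c=calibration("wrist");print(Rm.T@(np.array(c["position"])-s["eef_pos"]),Rm.T@np.array(c["rotation"]) if np.array(c["rotation"]).shape==(3,3) else R.from_rotvec(c["rotation"]).as_matrix().T@Rm,np.array(c["K"])[0,0])
c=calibration("top")
for t,a in(("short",[(223,275),(233,306)]),("long",[(223,197),(208,242)])):
    q=[atz(c,u,8) for u in a];d=q[0]-q[1];print(t,(q[0]+q[1])/2,np.degrees(np.arctan2(d[1],d[0])))
go([430,-190,400],-4.2);go([384,240,300],20);go([578,306,300],-20)
E
```

```text
[[ 0.9  0.4 -0. ]
 [ 0.4 -0.9 -0. ]
 [-0.   0.  -1. ]] 23.19461352351727 0.6
[  66.7    1.  -173.2] [[ 0.   1.   0. ]
 [-1.   0.  -0.3]
 [-0.3  0.   1. ]] 313.1907991222242
short [382.9 267.2   8. ] 19.52200858031549
long [575.  306.6   8. ] -16.723914931566043
shift [ 320.4 -206.  -199.6] turn [array([ 0. ,  0. , 27.4])]
shift [ 447.5 -619.4  -99.6] turn [array([0. , 0. , 3.2])]
shift [ 651.8 -603.6  -99.6] turn [array([ 0. ,  0. , 43.2])]
```

```bash
python3 -c "
from h import *
go([600,-190,250],-4.2)"
```

```text
shift [ 476.7 -139.   -49.6] turn [array([ 0. ,  0. , 27.4])]
```

Emit:
{"api": "servo_tool", "payload": {
  "increments": [
    [[60, -17, -10], [0, 0, 6], 1],
    [[120, -35, -20], [0, 0, 12], 1],
    [[180, -52, -30], [0, 0, 18], 1],
    [[238, -70, -40], [0, 0, 24], 1],
    [[298, -87, -50], [0, 0, 27.4], 1],
    [[357, -104, -50], [0, 0, 27.4], 1],
    [[417, -122, -50], [0, 0, 27.4], 1],
    [[477, -139, -50], [0, 0, 27.4], 1],
    [[477, -139, -50], [0, 0, 27.4], 1],
    [[477, -139, -50], [0, 0, 27.4], 1]
  ]
}}

```text
clock: 1.85
eef_pos: [600.1, -190.0, 250.1]
ee_rot: [3.139, -0.115, -0.001]
ft_force: [-0.7, 0.1, -0.4]
gripper_width: 85.2
grip_force: 0.0
```

```bash
python3 - <<'E'
from h import *
c=calibration("wrist");im=snapshot("wrist");cv2.imwrite("pics/w1.png",im[:,:,::-1]);np.savez("w1.npz",**{k:np.array(c[k]) for k in c if k in("K","position","rotation")})
s=observe();print(s["eef_pos"],s["clock"],s["joints"])
for t in("nest_two","nest_three","nest_one","fixture"):
    for d in silhouettes(t,"wrist")[:1]:
        ys,xs=np.nonzero(d["region"]);r=cv2.minAreaRect(np.c_[xs,ys].astype(np.float32))
        b=cv2.boxPoints(r);print(t,d["score"],b.ravel())
E
```

```text
[ 599.8 -190.5  250.3] 1.9 [-0.4  0.5  1.4 -0.   1.3  1.3]
nest_two 0.59 [365.5 257.6 375.5 107.9 440.3 112.2 430.3 262. ]
nest_three 0.92 [293. 111. 355. 111. 355. 258. 293. 258.]
nest_one 0.87 [209.6 111.1 275.2 108.5 281.  257.9 215.4 260.4]
fixture 0.84 [196.2 267.5 199.1  87.8 451.1  91.8 448.2 271.5]
```

View pics/w1.png

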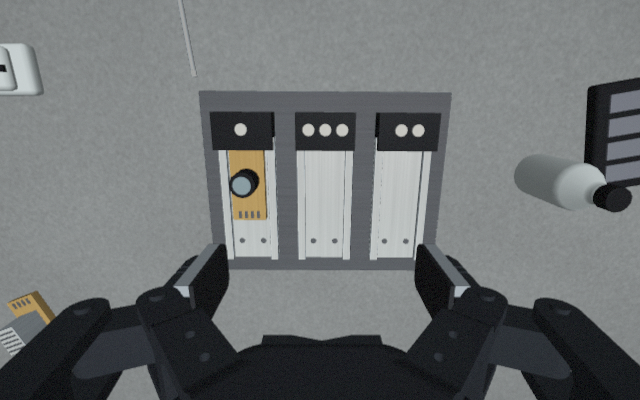

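The wrist view shows the fixture plate with corners ~(200,92), (451,94), (442,269) and (208,270). The middle nest has three dots and is empty, the right nest has two dots and is empty, and the left one holds the loaded carrier. I fit the plate quad for the fixture pose.

```bash
python3 - <<'E'
from h import *
from scipy.optimize import least_squares
c=dict(np.load("w1.npz"))
im=cv2.imread("pics/w1.png");g=cv2.cvtColor(im,cv2.COLOR_BGR2GRAY)
P=np.array([[200,92],[451,94],[442,269],[208,269]],np.float32)
Q=cv2.cornerSubPix(g,P.reshape(-1,1,2).copy(),(5,5),(-1,-1),(3,50,.01)).reshape(-1,2);print(Q.ravel())
# dots: centres of white blobs, z top of block unknown -> printed at 45
_,_,st,ce=cv2.connectedComponentsWithStats((g[110:150]>150).astype(np.uint8))
D=[x+[0,110] for x,s in zip(ce,st) if 60<s[4]<260];print(D)
L=np.array([[125,160],[125,-160],[-125,-160],[-125,160]],float)
W=np.array([atz(c,u,10)[:2] for u in Q])
def f(v):
    a=v[2];M=np.array([[np.cos(a),-np.sin(a)],[np.sin(a),np.cos(a)]]);return (L@M.T+v[:2]-W).ravel()
r=least_squares(f,[560,-190,-.07]);print(r.x[:2],np.degrees(r.x[2]),r.fun)
a=r.x[2];M=np.array([[np.cos(a),-np.sin(a)],[np.sin(a),np.cos(a)]])
for u in D: print("dot local@45",(atz(c,u,45)[:2]-r.x[:2])@M)
# channel (floor z16) side edges at row 200: 
for u in[(299,200),(350,200),(372,200),(427,200)]: print((atz(c,u,20)[:2]-r.x[:2])@M)
# vertical carriers location in tool coordinates: next target
go([383,267,260],19.5)
E
```

```text
[197.8  90.7 451.1  92.  442.2 268.9 208.  269. ]
[array([240., 129.]), array([308. , 129.5]), array([325. , 129.5]), array([341.8, 129.7]), array([401.2, 130.1]), array([418.1, 130.2])]
[ 562.9 -193.5] -4.118828481476103 [  0.3   0.5   2.   -2.   -0.2  12.4  -2.1 -11. ]
dot local@45 [ 79.9 101.1]
dot local@45 [79.2 20.5]
dot local@45 [79.1  0.4]
dot local@45 [ 79.  -19.6]
dot local@45 [ 78.5 -90. ]
dot local@45 [  78.3 -110.1]
[-15.3  34.8]
[-15.4 -33.7]
[-15.4 -63.3]
[ -15.5 -137.1]
shift [-250.4 -440.3   -9.5] turn [array([  0. ,  -0. , -23.8])]
```

Emit:
{"api": "servo_tool", "payload": {
  "increments": [
    [[-28, -49, 0], [0, 0, -3], 1],
    [[-56, -98, 0], [0, 0, -6], 1],
    [[-84, -147, 0], [0, 0, -9], 1],
    [[-112, -196, 0], [0, 0, -12], 1],
    [[-140, -245, 15], [0, 0, -15], 1],
    [[-168, -294, 30], [0, 0, -18], 1],
    [[-196, -343, 45], [0, 0, -21], 1],
    [[-224, -392, 60], [0, 0, -23.8], 1],
    [[-250, -440, 70], [0, 0, -23.8], 1],
    [[-250, -440, 70], [0, 0, -23.8], 1],
    [[-250, -440, 70], [0, 0, -23.8], 1]
  ]
}}

```text
clock: 3.48
eef_pos: [383.6, 266.8, 180.7]
ee_rot: [3.096, 0.534, 0.001]
ft_force: [0.8, -0.2, -0.4]
gripper_width: 85.6
grip_force: 0.0
```

```bash
cat >> h.py <<'E'
def look(thing,name,half,z=12):
    c=calibration("wrist");im=snapshot("wrist");cv2.imwrite(f"pics/{name}.png",im[:,:,::-1])
    s=observe();print(s["eef_pos"],s["clock"])
    hsv=cv2.cvtColor(im,cv2.COLOR_RGB2HSV)
    d=silhouettes(thing,"wrist")[0];print(d["score"],d["location"])
    reg=cv2.dilate(d["region"].astype(np.uint8),np.ones((5,5)))
    brass=reg&(hsv[...,1]>90)
    ys,xs=np.nonzero(brass);W=np.array([atz(c,(x,y),z)[:2] for x,y in zip(xs,ys)],np.float32)
    r=cv2.minAreaRect(W);b=cv2.boxPoints(r)
    e=b[1]-b[0] if np.linalg.norm(b[1]-b[0])>np.linalg.norm(b[2]-b[1]) else b[2]-b[1]
    yaw=(np.degrees(np.arctan2(e[1],e[0]))+90)%180-90
    print("brass centre",r[0],"size",r[1],"yaw",yaw);return np.array(r[0]),yaw
E
python3 - <<'E'
from h import *
p,y=look("short_carrier","w2",45)
go([p[0],p[1],20],y)
E
```

```text
[383.9 266.5 180.7] 3.525
0.58 [172.9, 318.6]
brass centre (381.76519775390625, 265.8978271484375) size (89.46315002441406, 43.230262756347656) yaw 17.329353
shift [ -2.3  -0.3 160.7] turn [array([-0. , -0. ,  2.2])]
```

View pics/w2.png

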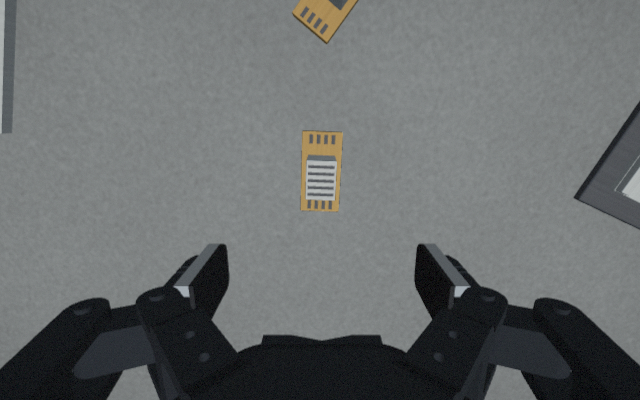

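The short carrier sits at pixels ~(321,171), and the brass rectangle measures 89×43 as expected. I grasp it now.

Emit:
{"api": "servo_tool", "payload": {
  "increments": [
    [[-2, 0, 50], [0, 0, 2.2], 1],
    [[-2, 0, 100], [0, 0, 2.2], 1],
    [[-2, 0, 135], [0, 0, 2.2], 1],
    [[-2, 0, 155], [0, 0, 2.2], 1],
    [[-2, 0, 162], [0, 0, 2.2], 1],
    [[-2, 0, 162], [0, 0, 2.2], 1],
    [[-2, 0, 162], [0, 0, 2.2], -1],
    [[-2, 0, 162], [0, 0, 2.2], -1],
    [[-2, 0, 162], [0, 0, 2.2], -1],
    [[-2, 0, 162], [0, 0, 2.2], -1],
    [[-2, 0, 162], [0, 0, 2.2], -1],
    [[-2, 0, 162], [0, 0, 2.2], -1],
    [[-2, 0, 162], [0, 0, 2.2], -1]
  ],
  "newtons": 50
}}

```text
clock: 5.2
eef_pos: [381.6, 266.9, 19.0]
ee_rot: [-3.105, -0.475, -0.001]
ft_force: [-2.9, 1.0, 7.6]
gripper_width: 27.6
grip_force: 48.7
```

```bash
python3 - <<'E'
from h import *
s=observe();print(s["eef_pos"],s["clock"],s["gripper_width"],s["grip_force"])
a=np.radians(-4.3);ux=np.array([np.cos(a),np.sin(a)]);uy=np.array([-ux[1],ux[0]])
f=np.array([563,-193.5])
go(list(f-100*uy+0*ux)+[120],-4.3)
go(list(f-100*uy-4*ux)+[45],-4.3)
E
```

```text
[381.6 266.9  19. ] 5.2 27.640017764175887 48.7285852432251
shift [  -1.4  586.5 -101.2] turn [array([-0. , -0. , 21.7])]
shift [ -5.2 585.  -26.2] turn [array([-0. , -0. , 21.7])]
```

Emit:
{"api": "servo_tool", "payload": {
  "increments": [
    [[0, 0, -40], [0, 0, 0], -1],
    [[0, 10, -90], [0, 0, 0], -1],
    [[0, 60, -101], [0, 0, 3], -1],
    [[0, 120, -101], [0, 0, 6], -1],
    [[0, 180, -101], [0, 0, 9], -1],
    [[0, 240, -101], [0, 0, 12], -1],
    [[0, 300, -101], [0, 0, 15], -1],
    [[0, 360, -101], [0, 0, 18], -1],
    [[0, 420, -101], [0, 0, 21], -1],
    [[-1, 480, -101], [0, 0, 21.7], -1],
    [[-1, 530, -101], [0, 0, 21.7], -1],
    [[-2, 570, -101], [0, 0, 21.7], -1],
    [[-3, 585, -101], [0, 0, 21.7], -1],
    [[-4, 585, -101], [0, 0, 21.7], -1],
    [[-4, 585, -101], [0, 0, 21.7], -1]
  ]
}}

```text
clock: 7.08
eef_pos: [552.1, -291.6, 119.2]
ee_rot: [-3.139, 0.117, 0.001]
ft_force: [0.3, -0.0, -1.7]
gripper_width: 26.4
grip_force: 49.6
```

```bash
python3 - <<'E'
from h import *
s=observe();print(s["eef_pos"],s["clock"],s["gripper_width"],s["grip_force"],s["ft_force"])
cv2.imwrite("pics/w3.png",snapshot("wrist")[:,:,::-1]);c=calibration("wrist")
a=np.radians(-4.3);ux=np.array([np.cos(a),np.sin(a)]);uy=np.array([-ux[1],ux[0]])
f=np.array([563,-193.5])
go(list(f-100*uy-3*ux)+[45],-4.3)
K=np.array(c["K"]);Rm=np.array(c["rotation"])
if Rm.shape!=(3,3):Rm=R.from_rotvec(Rm).as_matrix()
# predicted pixels of nest two's end-block dots and rail tops
for l in[(79,-90,45),(79,-110,45),(-100,-74,25),(-100,-126,25)]:
    w=np.r_[f+l[0]*ux+l[1]*uy,l[2]];q=K@Rm.T@(w-np.array(c["position"]));print(l,q[:2]/q[2])
E
```

```text
[ 552.1 -291.6  119.2] 7.075 26.413470741312057 49.61465938948095 [ 0.3 -0.  -1.7]
shift [ 0.4  1.4 74.4] turn [array([-0. ,  0. ,  0.1])]
(79, -90, 45) [308.1  86.8]
(79, -110, 45) [334.8  86.9]
(-100, -74, 25) [294.2 284.3]
(-100, -126, 25) [348.2 284.3]
```

View pics/w3.png

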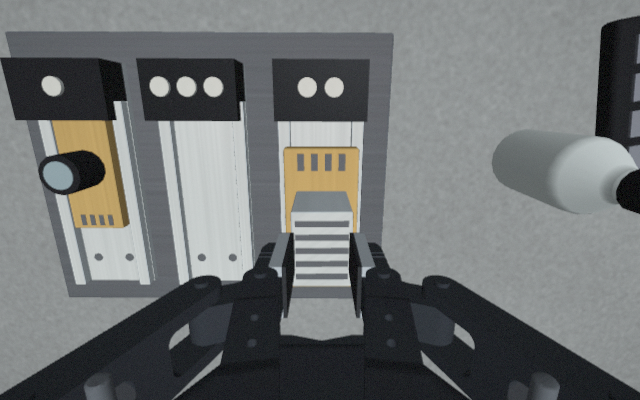

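The carrier is held straight over nest two, and its sled front is at ~(321,148). The dots at (307,87) and (334,87) match the prediction. I lower it.

Emit:
{"api": "servo_tool", "payload": {
  "increments": [
    [[0, 1.4, 20], [0, 0, 0], -1],
    [[0, 1.4, 45], [0, 0, 0], -1],
    [[0, 1.4, 62], [0, 0, 0], -1],
    [[0, 1.4, 72], [0, 0, 0], -1],
    [[0, 1.4, 78], [0, 0, 0], -1],
    [[0, 1.4, 82], [0, 0, 0], -1],
    [[0, 1.4, 83], [0, 0, 0], -1],
    [[0, 1.4, 83], [0, 0, 0], -1]
  ]
}}

```text
clock: 8.12
eef_pos: [552.5, -294.4, 36.7]
ee_rot: [3.139, -0.118, 0.001]
ft_force: [0.5, -0.8, -2.9]
gripper_width: 26.5
grip_force: 49.6
```

Emit:
{"api": "servo_tool", "payload": {
  "increments": [
    [[0, 0, 1], [0, 0, 0], -1],
    [[0, 0, 1.5], [0, 0, 0], -1],
    [[4, 0, 1.5], [0, 0, 0], -1],
    [[8, 0, 1.5], [0, 0, 0], -1],
    [[12, 0, 1.5], [0, 0, 0], -1],
    [[16, 0, 1.5], [0, 0, 0], -1],
    [[19, 0, 1.5], [0, 0, 0], -1],
    [[21, 0, 1.5], [0, 0, 0], -1],
    [[22, 0, 1.5], [0, 0, 0], -1]
  ]
}}

```text
clock: 9.25
eef_pos: [574.4, -296.0, 35.0]
ee_rot: [3.139, -0.118, -0.0]
ft_force: [-4.4, 1.2, 5.8]
gripper_width: 26.7
grip_force: 51.3
```

Emit:
{"api": "servo_tool", "payload": {
  "increments": [
    [[1.5, 0, 0], [0, 0, 0], -1],
    [[3, 0, 0], [0, 0, 0], -1],
    [[4.5, 0, 0], [0, 0, 0], -1],
    [[5.5, 0, 0], [0, 0, 0], -1],
    [[5.5, 0, 0], [0, 0, 0], -1]
  ]
}}

```text
clock: 9.88
eef_pos: [579.2, -296.3, 35.0]
ee_rot: [-3.139, 0.118, 0.002]
ft_force: [-7.5, 1.4, 7.1]
gripper_width: 26.7
grip_force: 51.8
```

Emit:
{"api": "servo_tool", "payload": {
  "increments": [
    [[1, 0, 0], [0, 0, 0], -1],
    [[2, 0, 0], [0, 0, 0], -1],
    [[2.5, 0, 0], [0, 0, 0], -1],
    [[2.5, 0, 0], [0, 0, 0], -1]
  ]
}}

```text
clock: 10.38
eef_pos: [579.5, -296.3, 35.2]
ee_rot: [-3.138, 0.118, 0.01]
ft_force: [-20.0, 1.4, 17.4]
gripper_width: 26.8
grip_force: 53.7
```

Emit:
{"api": "servo_tool", "payload": {
  "increments": [
    [[-1, 0, 0], [0, 0, 0], -1],
    [[-1, 0, 0], [0, 0, 0], 0.2],
    [[-1, 0, 0], [0, 0, 0], 0.2],
    [[-1, 0, 0], [0, 0, 0], 0.2],
    [[-1, 0, 0], [0, 0, 0], 0.2],
    [[-1, 0, -20], [0, 0, 0], 0.2],
    [[-1, 0, -60], [0, 0, 0], 1],
    [[-1, 0, -115], [0, 0, 0], 1],
    [[-1, 0, -135], [0, 0, 0], 1],
    [[-1, 0, -135], [0, 0, 0], 1]
  ]
}}

```text
clock: 11.62
eef_pos: [582.1, -296.9, 172.7]
ee_rot: [3.137, -0.118, 0.006]
ft_force: [0.4, 0.5, -0.5]
gripper_width: 85.3
grip_force: 0.0
```

```bash
python3 - <<'E'
from h import *
p,y=look("short_carrier","w4",45,28)
f=np.array([563,-193.5]);a=np.radians(-4.3);ux=np.array([np.cos(a),np.sin(a)]);uy=np.array([-ux[1],ux[0]])
print("local",(p-f)@ux,(p-f)@uy)
go([575,306,190],-17)
E
```

```text
[ 581.4 -296.5  170.8] 11.675
0.59 [187.2, 321.0]
brass centre (571.2205200195312, -297.2083740234375) size (42.65468978881836, 71.05696105957031) yaw -4.1458817
local 15.973302198828096 -102.80008467331938
shift [ -51.1 -600.1  -20.3] turn [array([-0. ,  0. , 12.7])]
```

View pics/w4.png

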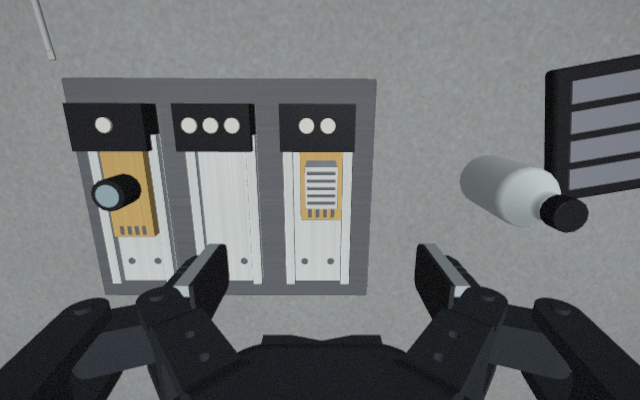

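The short carrier is under the bridge. Its rear edge at ~(321,219) is at −19.5 in the nest frame, where −20 means home. On to the long carrier.

Emit:
{"api": "servo_tool", "payload": {
  "increments": [
    [[-5, -58, -5], [0, 0, 2], 1],
    [[-10, -116, -10], [0, 0, 3], 1],
    [[-15, -174, -15], [0, 0, 4], 1],
    [[-20, -232, -20], [0, 0, 5], 1],
    [[-25, -290, -20], [0, 0, 6], 1],
    [[-30, -348, -20], [0, 0, 7], 1],
    [[-35, -406, -20], [0, 0, 8], 1],
    [[-40, -464, -20], [0, 0, 9], 1],
    [[-45, -522, -20], [0, 0, 11], 1],
    [[-51, -575, -20], [0, 0, 12.7], 1],
    [[-51, -600, -20], [0, 0, 12.7], 1],
    [[-51, -600, -20], [0, 0, 12.7], 1],
    [[-51, -600, -20], [0, 0, 12.7], 1]
  ]
}}

```text
clock: 13.35
eef_pos: [575.2, 304.8, 188.9]
ee_rot: [3.106, -0.465, -0.002]
ft_force: [0.2, 0.9, -0.2]
gripper_width: 85.1
grip_force: 0.0
```

```bash
python3 - <<'E'
from h import *
p,y=look("long_carrier","w5",65)
go([p[0],p[1],19],y)
E
```

```text
[575.4 304.6 189.3] 13.4
0.8 [163.8, 322.3]
brass centre (576.8890380859375, 304.2377624511719) size (42.601531982421875, 128.73880004882812) yaw -18.011452
shift [  1.5  -0.2 170.5] turn [array([0. , 0. , 0.9])]
```

View pics/w5.png

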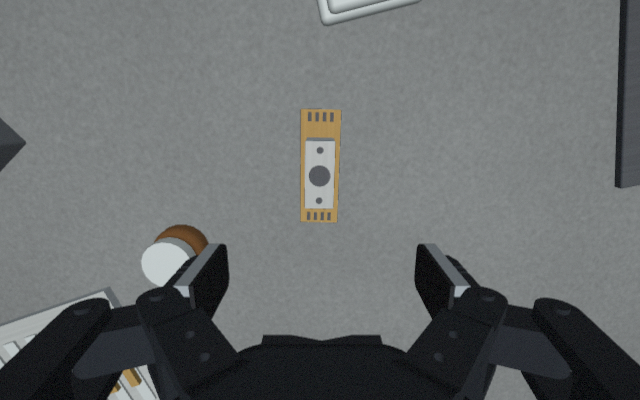

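The long carrier is centred at ~(321,166) and nothing is near the fingers. I grasp it.

Emit:
{"api": "servo_tool", "payload": {
  "increments": [
    [[1.5, 0, 55], [0, 0, 1], 1],
    [[1.5, 0, 110], [0, 0, 1], 1],
    [[1.5, 0, 145], [0, 0, 1], 1],
    [[1.5, 0, 163], [0, 0, 1], 1],
    [[1.5, 0, 169], [0, 0, 1], 1],
    [[1.5, 0, 169], [0, 0, 1], 1],
    [[1.5, 0, 169], [0, 0, 1], -1],
    [[1.5, 0, 169], [0, 0, 1], -1],
    [[1.5, 0, 169], [0, 0, 1], -1],
    [[1.5, 0, 169], [0, 0, 1], -1],
    [[1.5, 0, 169], [0, 0, 1], -1],
    [[1.5, 0, 169], [0, 0, 1], -1],
    [[1.5, 0, 169], [0, 0, 1], -1]
  ],
  "newtons": 60
}}

```text
clock: 15.08
eef_pos: [577.1, 305.3, 21.2]
ee_rot: [-3.103, 0.492, -0.001]
ft_force: [-1.1, -0.9, 5.1]
gripper_width: 0.0
grip_force: 2.7
```

```bash
python3 - <<'E'
from h import *
s=observe();print(s["eef_pos"],s["clock"],s["gripper_width"],s["grip_force"])
a=np.radians(-4.3);ux=np.array([np.cos(a),np.sin(a)])
go(list(np.array([563,-193.5])-22*ux)+[125],-4.3)
E
```

```text
[577.1 305.3  21.2] 15.075 0.024395772144441174 2.7106303721666336
shift [ 119.4  483.9 -103.9] turn [array([ -0. ,  -0. , -13.7])]
```

The gripper shut fully, so the grasp missed. I look before doing anything else.

```bash
python3 - <<'E'
from h import *
cv2.imwrite("pics/w6.png",snapshot("wrist")[:,:,::-1]);s=observe();print(s["gripper_width"],s["grip_force"],s["ft_force"])
E
```

```text
-0.01435426241005679 2.712237909436226 [-0.  -0.7  5.7]
```

View pics/w6.png

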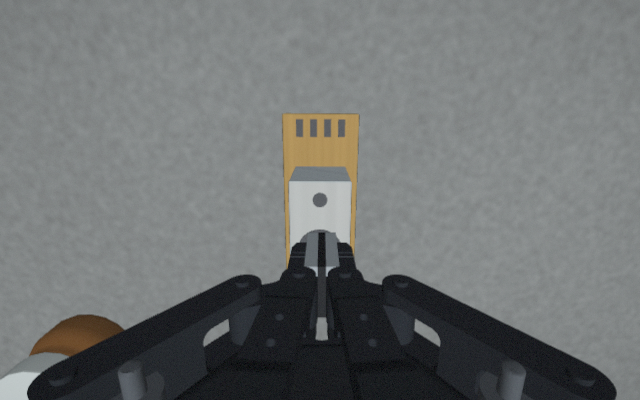

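The picture shows the fingers fully closed at ~(322,250). The housing still stands in its place, with its far edge at row ~180, and the forces are small. Nothing is gripped, so I open in place, rise and measure again.

Emit:
{"api": "servo_tool", "payload": {
  "increments": [
    [[0, 0, 0], [0, 0, 0], -0.5],
    [[0, 0, 0], [0, 0, 0], 0],
    [[0, 0, 0], [0, 0, 0], 0.5],
    [[0, 0, 0], [0, 0, 0], 1],
    [[0, 0, 0], [0, 0, 0], 1],
    [[0, 0, 0], [0, 0, 0], 1],
    [[0, 0, -30], [0, 0, 0], 1],
    [[0, 0, -80], [0, 0, 0], 1],
    [[0, 0, -120], [0, 0, 0], 1],
    [[0, 0, -120], [0, 0, 0], 1]
  ],
  "newtons": 40
}}

```text
clock: 16.38
eef_pos: [578.5, 306.0, 144.5]
ee_rot: [-3.1, 0.491, -0.008]
ft_force: [-0.8, 0.2, -0.7]
gripper_width: 85.3
grip_force: 0.0
```

```bash
python3 - <<'E'
from h import *
p,y=look("long_carrier","w7",65)
go([p[0],p[1],19],y)
E
```

```text
[577.4 305.5 142.1] 16.425
0.93 [176.3, 322.5]
brass centre (577.2424926757812, 304.6993103027344) size (43.282989501953125, 128.5810546875) yaw -18.284409
shift [  0.7   0.2 121.6] turn [array([0. , 0. , 0.3])]
```

View pics/w7.png

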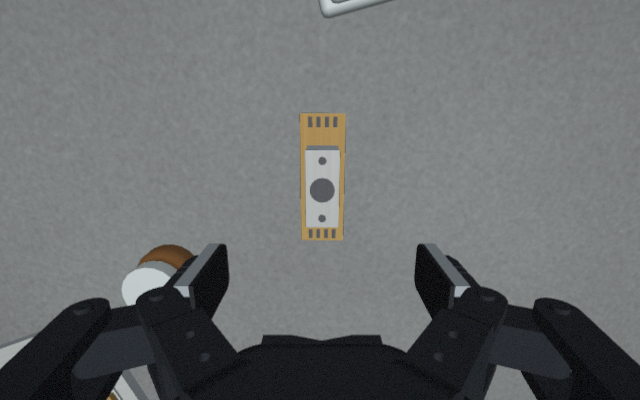

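The carrier has not moved and nothing else was disturbed. I retry 15 mm behind centre, with the fingers narrowed first and a gentler close.

Emit:
{"api": "servo_tool", "payload": {
  "increments": [
    [[-14, 0, 50], [0, 0, 0.3], 1],
    [[-14, 0, 90], [0, 0, 0.3], 1],
    [[-14, 0, 112], [0, 0, 0.3], 1],
    [[-14, 0, 121], [0, 0, 0.3], 1],
    [[-14, 0, 121], [0, 0, 0.3], 0.2],
    [[-14, 0, 121], [0, 0, 0.3], 0],
    [[-14, 0, 121], [0, 0, 0.3], 0],
    [[-14, 0, 121], [0, 0, 0.3], -0.15],
    [[-14, 0, 121], [0, 0, 0.3], -0.3],
    [[-14, 0, 121], [0, 0, 0.3], -0.4],
    [[-14, 0, 121], [0, 0, 0.3], -0.4],
    [[-14, 0, 121], [0, 0, 0.3], -0.4]
  ],
  "newtons": 40
}}

```text
clock: 17.98
eef_pos: [564.4, 310.6, 21.4]
ee_rot: [-3.099, 0.499, -0.003]
ft_force: [-1.8, 3.7, 9.6]
gripper_width: 25.4
grip_force: 4.8
```

Emit:
{"api": "servo_tool", "payload": {
  "increments": [
    [[0, 0, 0], [0, 0, 0], -0.6],
    [[0, 0, 0], [0, 0, 0], -0.6],
    [[0, 0, 0], [0, 0, 0], -0.6]
  ]
}}

```text
clock: 18.35
eef_pos: [565.2, 311.9, 22.6]
ee_rot: [-3.097, 0.499, -0.006]
ft_force: [-1.4, 9.2, 15.2]
gripper_width: 17.3
grip_force: 11.2
```

```bash
python3 - <<'E'
from h import *
s=observe()
for k in("gripper_width","grip_force","ft_force","moment","eef_pos","clock"):print(k,s[k])
cv2.imwrite("pics/s2.png",cv2.resize(snapshot("scene")[150:330,340:560,::-1],None,fx=3,fy=3,interpolation=cv2.INTER_CUBIC))
E
```

```text
gripper_width 17.27811355866504
grip_force 11.173521901946515
ft_force [-1.4  9.2 15.2]
moment [1.4 0.4 0.1]
eef_pos [565.2 311.9  22.6]
clock 18.35
```

View pics/s2.png

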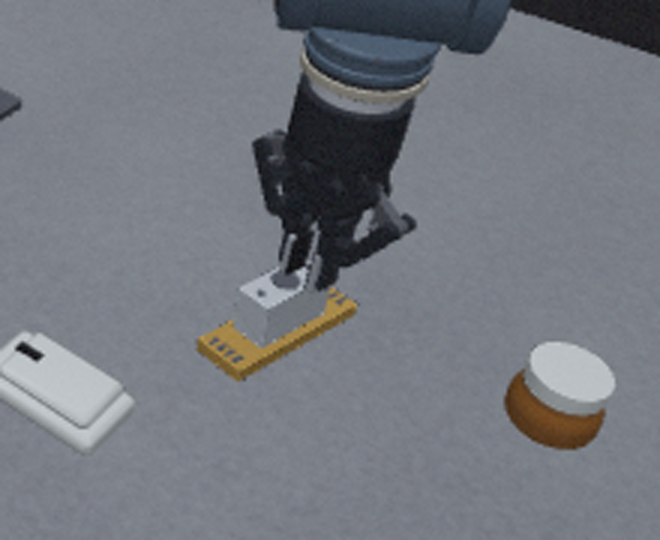

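The crop shows the finger ends up at the level of the housing's top, at ~(290,270) and (322,285), with only the upper edge squeezed. So the fingers slip off the top, and the grasp must go deeper. I open, rise and re-measure by numbers only, since my picture allowance is used up.

Emit:
{"api": "servo_tool", "payload": {
  "increments": [
    [[0, 0, 0], [0, 0, 0], 0],
    [[0, 0, 0], [0, 0, 0], 1],
    [[0, 0, 0], [0, 0, 0], 1],
    [[0, 0, 0], [0, 0, 0], 1],
    [[0, 0, -50], [0, 0, 0], 1],
    [[0, 0, -100], [0, 0, 0], 1],
    [[0, 0, -120], [0, 0, 0], 1],
    [[0, 0, -120], [0, 0, 0], 1]
  ]
}}

```text
clock: 19.4
eef_pos: [564.2, 309.8, 141.1]
ee_rot: [-3.1, 0.5, -0.003]
ft_force: [0.8, -0.1, 0.2]
gripper_width: 85.5
grip_force: 0.0
```

```bash
python3 - <<'E'
from h import *
p,y=look("long_carrier","w8",65)
go([p[0],p[1],8],y)
E
```

```text
[563.5 309.4 139.5] 19.45
0.7 [162.6, 318.2]
brass centre (577.2658081054688, 306.32794189453125) size (43.314422607421875, 128.02207946777344) yaw -18.266678
shift [ 14.6  -1.8 130.6] turn [array([ 0.1,  0.1, -0. ])]
```

Emit:
{"api": "servo_tool", "payload": {
  "increments": [
    [[14.5, -1.3, 50], [0, 0, 0], 1],
    [[14.5, -1.3, 95], [0, 0, 0], 1],
    [[14.5, -1.3, 120], [0, 0, 0], 1],
    [[14.5, -1.3, 131], [0, 0, 0], 1],
    [[14.5, -1.3, 132], [0, 0, 0], 0.2],
    [[14.5, -1.3, 132], [0, 0, 0], 0],
    [[14.5, -1.3, 132], [0, 0, 0], -0.2],
    [[14.5, -1.3, 132], [0, 0, 0], -0.3],
    [[14.5, -1.3, 132], [0, 0, 0], -0.5],
    [[14.5, -1.3, 132], [0, 0, 0], -0.5],
    [[14.5, -1.3, 132], [0, 0, 0], -0.5]
  ],
  "newtons": 50
}}

```text
clock: 20.88
eef_pos: [578.5, 306.8, 9.0]
ee_rot: [-3.1, 0.499, -0.003]
ft_force: [-0.6, 2.0, 5.7]
gripper_width: 28.5
grip_force: 50.6
```

The grip is firm this time, at 28.5 mm and 50 N.

```bash
python3 - <<'E'
from h import *
a=np.radians(-4.3);ux=np.array([np.cos(a),np.sin(a)])
go(list(np.array([563,-193.5])-20*ux)+[110],-4.3)
E
```

```text
shift [ 123.2  484.6 -101.6] turn [array([ -0.1,  -0.1, -14. ])]
```

Emit:
{"api": "servo_tool", "payload": {
  "increments": [
    [[0, 0, -40], [0, 0, 0], -1],
    [[3, 10, -90], [0, 0, 0], -1],
    [[15, 60, -101], [0, 0, -2], -1],
    [[30, 115, -101], [0, 0, -4], -1],
    [[44, 170, -101], [0, 0, -6], -1],
    [[58, 225, -101], [0, 0, -8], -1],
    [[72, 280, -101], [0, 0, -10], -1],
    [[86, 335, -101], [0, 0, -12], -1],
    [[100, 390, -101], [0, 0, -14], -1],
    [[113, 440, -101], [0, 0, -14], -1],
    [[120, 470, -101], [0, 0, -14], -1],
    [[123, 484, -101], [0, 0, -14], -1],
    [[123, 484, -101], [0, 0, -14], -1],
    [[123, 484, -101], [0, 0, -14], -1]
  ]
}}

```text
clock: 22.62
eef_pos: [542.5, -190.7, 108.8]
ee_rot: [-3.139, 0.117, 0.001]
ft_force: [0.7, 0.4, -3.7]
gripper_width: 28.5
grip_force: 51.2
```

```bash
python3 - <<'E'
from h import *
a=np.radians(-4.3);ux=np.array([np.cos(a),np.sin(a)]);uy=np.array([-ux[1],ux[0]]);f=np.array([563,-193.5])
s=observe();print(s["gripper_width"],s["grip_force"],s["ft_force"],s["moment"])
p,y=look("long_carrier","w9",65,s["eef_pos"][2]-9+12)
print("local tcp",(s["eef_pos"][:2]-f)@ux,(s["eef_pos"][:2]-f)@uy,"sled",(p-f)@ux,(p-f)@uy)
go(list(f-20*ux)+[25],-4.3)
im=cv2.imread("pics/w9.png");h=cv2.cvtColor(im,cv2.COLOR_BGR2HSV)
m=(h[...,1]>90)&(h[...,2]>90);m[:,:250]=0;m[:,400:]=0
for r in range(90,180,15):
    x=np.nonzero(m[r])[0];print(r,x.min() if len(x) else None,x.max() if len(x) else None)
E
```

```text
28.493727502235373 51.24069571495056 [ 0.7  0.4 -3.7] [0. 0. 0.]
[ 542.6 -190.7  108.8] 22.675
0.89 [213.2, 323.3]
brass centre (541.8919677734375, -191.85128784179688) size (43.928611755371094, 128.35720825195312) yaw -4.242996
local tcp -20.6387953695823 1.2340443715250733 sled -21.17223427282233 0.06141787146551371
shift [ 0.5  1.2 83.9] turn [array([-0. ,  0. ,  0.1])]
90 None None
105 None None
120 281 361
135 281 360
150 282 360
165 282 359
```

Emit:
{"api": "servo_tool", "payload": {
  "increments": [
    [[0, 0.7, 20], [0, 0, 0], -1],
    [[0, 0.7, 45], [0, 0, 0], -1],
    [[0, 0.7, 62], [0, 0, 0], -1],
    [[0, 0.7, 72], [0, 0, 0], -1],
    [[0, 0.7, 78], [0, 0, 0], -1],
    [[0, 0.7, 82], [0, 0, 0], -1],
    [[0, 0.7, 83.5], [0, 0, 0], -1],
    [[0, 0.7, 83.5], [0, 0, 0], -1]
  ]
}}

```text
clock: 23.72
eef_pos: [542.6, -192.6, 25.6]
ee_rot: [3.139, -0.118, 0.001]
ft_force: [0.6, -0.3, -3.8]
gripper_width: 28.3
grip_force: 51.2
```

Emit:
{"api": "servo_tool", "payload": {
  "increments": [
    [[0, 0, 0.8], [0, 0, 0], -1],
    [[3, 0, 0.8], [0, 0, 0], -1],
    [[7, 0, 0.8], [0, 0, 0], -1],
    [[11, 0, 0.8], [0, 0, 0], -1],
    [[15, 0, 0.8], [0, 0, 0], -1],
    [[19, 0, 0.8], [0, 0, 0], -1],
    [[21, 0, 0.8], [0, 0, 0], -1],
    [[22.5, 0, 0.8], [0, 0, 0], -1],
    [[22.5, 0, 0.8], [0, 0, 0], -1]
  ]
}}

```text
clock: 24.85
eef_pos: [565.3, -194.4, 25.0]
ee_rot: [3.139, -0.118, 0.001]
ft_force: [-3.4, 1.0, 4.1]
gripper_width: 28.8
grip_force: 52.3
```

Emit:
{"api": "servo_tool", "payload": {
  "increments": [
    [[1.5, 0, 0], [0, 0, 0], -1],
    [[3, 0, 0], [0, 0, 0], -1],
    [[4, 0, 0], [0, 0, 0], -1],
    [[5, 0, 0], [0, 0, 0], -1],
    [[5, 0, 0], [0, 0, 0], -1]
  ]
}}

```text
clock: 25.48
eef_pos: [568.2, -194.5, 24.9]
ee_rot: [-3.139, 0.118, 0.007]
ft_force: [-15.7, 1.0, 14.3]
gripper_width: 28.7
grip_force: 53.4
```

Emit:
{"api": "servo_tool", "payload": {
  "increments": [
    [[1, 0, 0], [0, 0, 0], -1],
    [[1, 0, 0], [0, 0, 0], -1]
  ]
}}

```text
clock: 25.72
eef_pos: [568.1, -194.5, 24.9]
ee_rot: [-3.138, 0.118, 0.01]
ft_force: [-21.7, 0.8, 17.4]
gripper_width: 28.6
grip_force: 53.9
```

Emit:
{"api": "servo_tool", "payload": {
  "increments": [
    [[-1.5, 0, 0], [0, 0, 0], -1],
    [[-1.5, 0, 0], [0, 0, 0], 0.2],
    [[-1.5, 0, 0], [0, 0, 0], 0.2],
    [[-1.5, 0, 0], [0, 0, 0], 0.2],
    [[-1.5, 0, 0], [0, 0, 0], 0.2],
    [[-1.5, 0, -20], [0, 0, 0], 0.2],
    [[-1.5, 0, -60], [0, 0, 0], 1],
    [[-1.5, 0, -115], [0, 0, 0], 1],
    [[-1.5, 0, -155], [0, 0, 0], 1],
    [[-1.5, 0, -155], [0, 0, 0], 1]
  ]
}}

```text
clock: 26.98
eef_pos: [571.0, -195.2, 184.4]
ee_rot: [3.137, -0.118, 0.011]
ft_force: [-0.8, -0.5, -1.3]
gripper_width: 85.5
grip_force: 0.0
```

```bash
python3 - <<'E'
from h import *
a=np.radians(-4.3);ux=np.array([np.cos(a),np.sin(a)]);uy=np.array([-ux[1],ux[0]]);f=np.array([563,-193.5])
for t in("short_carrier","long_carrier","loaded_carrier"):
    p,y=look(t,"z"+t,0,28);
    im=cv2.imread(f"pics/z{t}.png");print("local",(p-f)@ux,(p-f)@uy)
c=calibration("top");snapshot("top")
for t in("mouse","bottle","screwdriver","jar","loaded_carrier"):
    for d in silhouettes(t,"top")[:1]:print(t,d["score"],d["location"])
print(observe()["ft_force"])
E
```

```text
[ 570.  -194.9  182. ] 27.025
0.96 [168.9, 417.0]
brass centre (571.1463623046875, -295.5208740234375) size (44.827945709228516, 73.35491943359375) yaw -4.5557175
local 15.772826626530286 -101.12289501153907
[ 569.  -194.4  179.4] 27.125
0.6 [181.1, 320.8]
brass centre (559.506103515625, -195.36265563964844) size (43.03166580200195, 112.7126235961914) yaw -4.345581
local -3.344402083917698 -2.119380422795557
[ 568.9 -194.4  178.7] 27.225
0.85 [170.2, 222.1]
brass centre (577.0841674804688, -94.49858093261719) size (44.78791046142578, 93.36922454833984) yaw -4.4804764
local 6.621522073929238 99.77875623797839
mouse 0.79 [162.4, 252.6]
bottle 0.7 [222.5, 510.9]
screwdriver 0.91 [121.6, 342.4]
loaded_carrier 0.77 [215.7, 363.3]
[ 0.7  0.6 -0.3]
```

All three rear edges match home (−20, −60, −40), the bystanders I could detect are where they were, and the arm is clear. Handing in.

```bash
python3 -c "
from plant import *
print(close_job())"
```

```text
the job is handed in; nothing more can be done
None
```

The short carrier went home in nest two first, then the long carrier in nest three, both released with rear edges within about 1 mm of home, and the job is handed in (about 27 s used); the first two grasps on the long carrier slipped off its top and nudged it by a millimetre or two before a deeper grip held, and the jar was not detected in the final check.

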